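Swing a profile past the post into the drilling nest

TASK

Push the short length of slotted aluminium profile across the bench into the steel drilling nest, angling it past the stop post: one end goes into the nest first, then the other end is swung in behind it. It must finish lying flat against the back rail along its whole length, between the two end cheeks. Only push it with the fingertips, never lift it off the bench, and leave the small things standing round the nest where they are.

Things in the scene. Friction and masses are not known exactly. Their poses are not given: they have to be found in the camera images.
- nest: Fixed drilling nest of dark steel, 22 mm high, a U from above, no floor (bare bench inside). Origin on the bench, mid-length of the back rail's front face (plane x = 0; rail 16 mm thick behind it). x points into the rail, away from the open mouth; y along the rail; z up. Two 12 mm end cheeks reach from the rail to x = -50 mm (the mouth), inner faces at y = +82 and -82 mm.
- post: Bright steel stop post fixed to the bench before the nest's mouth: cylinder 16 mm across, 42 mm high, origin at the centre of its foot. In the nest's frame it stands at x = -103 mm and y = either +55 or -55 mm; its other place is empty (at most a flat disc on the bench top that nothing catches on).
- profile_mid (a point): Centre (9 mm up) of the loose slotted aluminium profile: bar 140 mm long (its y axis), 18 mm wide and high, about 100 g; slides when pushed. It starts flat on the bench on the robot's side of the post, parallel to the back rail within 0.2 rad, 138 to 148 mm before the rail and within 15 mm of the nest's centre line, so the post bars a straight push.
- profile_end_a (a point): Centre of the profile's end face at its +y end (70 mm from its centre), half-way up (9 mm).
- profile_end_b (a point): Centre of the profile's end face at its -y end (70 mm from its centre), half-way up (9 mm).
- weight: Bystander, to be left alone: the brass test weight (29 mm across, 51 mm tall), loose beside the nest; origin at the centre of its underside.
- gauge: Bystander, to be left alone: the steel setting block (30 x 40 x 20 mm), loose beside the nest; origin at the centre of its underside.
- usb: Bystander, to be left alone: the USB stick (18 x 50 x 9 mm), loose beside the nest; origin at the centre of its underside.
- tally: Bystander, to be left alone: the tally counter (44 x 60 x 28 mm), loose beside the nest; origin at the centre of its underside.
Things that resemble listed ones, but are neither listed nor needed, are in the scene too. Of the things that look like the nest, the larger one is meant.

How it is judged:
On the way:
1. one end of the profile is inside the nest's mouth while the other is still outside (((x of profile_end_a in the frame of nest above -0.045 m and x of profile_end_b in the frame of nest below -0.06 m) or (x of profile_end_b in the frame of nest above -0.045 m and x of profile_end_a in the frame of nest below -0.06 m))), for 0.1 s.
At the end, for the whole second after the job is handed in: The profile lies flat on the bench between the end cheeks, at rest, with both its ends within 4.5 mm of the back rail's face (x of profile_end_a in the frame of nest between -0.0135 and 0 m and x of profile_end_b in the frame of nest between -0.0135 and 0 m and y of profile_mid in the frame of nest between -0.016 and 0.016 m and height (world z) of profile_mid below 0.0115 m and angle between profile_mid's own z axis and vertical below 0.05 rad and linear speed of profile below 0.01 m/s); the robot touches nothing.
It fails at once if the profile is lifted or tipped (centre more than 8 mm above where it lies, or tilted over 0.15 rad) (height (world z) of profile_mid above 0.017 m or angle between profile_mid's own z axis and vertical above 0.15 rad).
It fails at once if the brass test weight (29 mm across, 51 mm tall) is shifted more than 15 mm or knocked over (distance of weight from where it was at the start of the episode above 0.015 m or angle between weight's own z axis and vertical above 0.4 rad).
It fails at once if the steel setting block (30 x 40 x 20 mm) is shifted more than 15 mm or knocked over (distance of gauge from where it was at the start of the episode above 0.015 m or angle between gauge's own z axis and vertical above 0.4 rad).
It fails at once if the USB stick (18 x 50 x 9 mm) is shifted more than 15 mm or knocked over (distance of usb from where it was at the start of the episode above 0.015 m or angle between usb's own z axis and vertical above 0.4 rad).
It fails at once if the tally counter (44 x 60 x 28 mm) is shifted more than 15 mm or knocked over (distance of tally from where it was at the start of the episode above 0.015 m or angle between tally's own z axis and vertical above 0.4 rad).
It also fails if it takes over 64 s, if anything falls off the work surface, if the arm or the gripper's body presses on something with over 40 N, if the wrist force passes 120 N, or if a joint passes its speed limit or range.

ROBOT

A 6-joint arm with a two-finger parallel gripper is mounted at the origin on the work surface; the furniture and walls round the work are solid. World frame = base frame: x ahead of the robot, y to its left, z up, the work surface at z = 0. Lengths are in m, angles in rad, forces in N, time in s.
With the tool pointing down it reaches from about 0.275 to 0.75 m from the base axis. Payload 10.2 kg.
Tool frame: the origin (TCP) lies at the centre of the arm's flange, where the gripper is bolted on; the fingertips stand 173 mm ahead of it and the grasp point (between the pads) lies 155 mm ahead of it; x points along the fingers, y is the direction in which the jaws open and shut, and the axes are right-handed (so a half turn about x gives the same grasp; the last joint's range is limited). The gripper opens to 85 mm and grips with 20 to 120 N. Pads are 22 mm wide; open, the fingers measure 114 mm over their backs; the gripper's body (76 mm by 85 mm) begins 54 mm behind the grasp point. The pads swing forward as they close: fully open they stand 13 mm farther back than shut.
Start: joints at [-1.342, 0.313, 1.498, -0, 1.331, -0.223], TCP at [0.229, -0.472, 0.405] pointing down, gripper open.
Joint ranges: [-2.94, 2.94], [-0.97, 2.17], [0.19, 2.56], [-1.23, 4.37], [0.02, 3.11], [-2.88, 2.88]. Speed limits (rad/s): [2.39, 2.39, 3.01, 3.14, 3.14, 3.14].

INTERFACE

Orientations are given as a unit quaternion [x, y, z, w].
In Python, from workcell import arm gives the robot as it stands.
- The arm moves only by the tool move_arm, never from a script. Its argument "deltas" is a list of rows, each a list of 5 numbers: the opening, from -1 (shut) to 1 (fully open), then the shift along the tool's x, y, z in m, then the turn about the tool's x in rad. In form: [[gripper, dx, dy, dz, twist], ...]. A call has 1 to 10 rows; each row shifts and turns the commanded pose from where the row before left it, along the tool's axes as they then stand; what a row does not reach is not made up. A row lasts 1/8 s, in which the tool goes at most 62.5 mm and 10.7 degrees, less where a joint would pass 70% of its speed; a pose out of reach is approached as far as the arm can. A call is refused whole if a number of a shift passes 0.0625 or a number of a turn 0.188, either way. A call with a gripper value outside its range is refused whole. The fingers move at their own pace and stop on an object; "grip_force" is the grip in N (left out, the last holds). Time passes only in rows, so rows that do not move let the fingers close. It gives the time, the measured TCP pose, the force and the opening at its end, in the units of the state.
- arm.observe(): the state, without advancing time (a new reading comes with each control period).
- arm.camera(name): name is "scene" or "top" or "wrist"; returns a dict with "pixels" (384x512x3 uint8, red, green, blue), "fx", "fy", "cx", "cy" (pixels), "k1" (the pictures are not rectified: a ray, as slopes to the right and down, at radius r is drawn at 1 + k1 r^2 times it, then the intrinsics apply), "camera_from_world" (4x4, takes a point from world to camera coordinates). Camera axes: x right, y down, z forward; pixel columns grow to the right and rows downward; lengths in m; the calibration is good to about 2 mm. A picture is of the moment at which its call begins. There is no depth.
- arm.job_done(): hands the job in, once; it reports no verdict.
Trained networks look in the newest picture that a camera, given by its name, has taken for a name from the list of things; names that differ only in an ending like _2 or _b are one class to them, and where a whole thing is asked for, a point or a joint stands for the part that bears it (a point fixed in the world has none). Each returns a list of dicts, best first, with "conf" (0 to 1); they miss things now and then, are a little off and sometimes report something else, mostly with a low value. They report only what shows in the picture. A call takes as long as a camera call. They do not tell look-alikes from the thing itself.
- arm.cut_out(camera, label): "mask" (384x512 bool, what is visible of it) and "xy" ([column, row] in pixels, amid what is visible of it).
- arm.mark_of(camera, label): "xy" ([column, row] in pixels: a listed point, or the origin of a listed thing).
The state is a dict: "time_s": time; "q": joint angles; "qd": joint speeds; "joint_efforts": joint torques, N m; "tool_pos": TCP position; "eef_rot": TCP orientation; "contact_force": force on the tool from outside, world axes, zero at the start; "ft_torque": the same for the moment, N m; "opening": finger opening in m.
Only numpy, scipy, OpenCV 4.12 (cv2) and the standard library are available. Lean on these libraries where they do the work, as an engineer would, in place of code of your own. Each camera call takes 0.05 s, during which the arm holds its last target. There are 200 camera calls.

## Working session

There is one attempt and no reset: what is moved stays moved. The work goes in short steps, Python scripts to look and compute and a tool call to move; the robot and the scene stay as the last step left them, time stands still between calls to the robot, and variables do not carry over. Pictures are saved under pics/ and viewed, about 8 in all and at most 12, crops included, and the job is handed in when it is done.

Besides the shell and the picture viewer there is one more tool, called after "Call:" as name(argument=value, ...), one argument or row to a line, values as JSON. move_arm: Moves the arm, as the interface text tells. Its arguments: {"type":"object","properties":{"deltas":{"type":"array"},"grip_force":{"type":"number"}},"required":["deltas"]}

```bash
mkdir -p pics; cat > h.py <<'E'
import numpy as np, cv2
from workcell import arm
def ray(c,xy):
    u=np.array([(xy[0]-c["cx"])/c["fx"],(xy[1]-c["cy"])/c["fy"]]);s=u.copy()
    for _ in range(20): s=u/(1+c["k1"]*(s@s))
    T=np.array(c["camera_from_world"]);R=T[:3,:3];return -R.T@T[:3,3],R.T@np.array([s[0],s[1],1])
def at(c,xy,z):
    o,d=ray(c,xy);return o+d*(z-o[2])/d[2]
def proj(c,p):
    T=np.array(c["camera_from_world"]);q=T[:3,:3]@np.array(p)+T[:3,3];s=q[:2]/q[2];s=s*(1+c["k1"]*(s@s))
    return np.array([s[0]*c["fx"]+c["cx"],s[1]*c["fy"]+c["cy"]])
def save(c,n): cv2.imwrite("pics/"+n,np.array(c["pixels"])[:,:,::-1])
E
python3 - <<'E'
from h import *
np.set_printoptions(precision=4,suppress=True)
s=arm.observe();print(s["time_s"],s["tool_pos"],s["eef_rot"],s["contact_force"],s["opening"])
Z=dict(nest=0,post=0,profile_mid=.009,profile_end_a=.009,weight=0,gauge=0,usb=0,tally=0)
ims=[]
for n in ["top","scene"]:
    c=arm.camera(n);ims.append(c["pixels"]);save(c,n+"0.png")
    print(n,ray(c,[256,192]))
    for l,z in Z.items():
        for d in arm.mark_of(n,l)[:4]: print(l,round(d["conf"],2),np.round(d["xy"],1),at(c,d["xy"],z))
E
```

```text
0.0 [ 0.2292 -0.4723  0.4041] [ 0.6891  0.1589 -0.6891  0.1579] [-0.1194  0.4248 -0.5404] 0.08536604161415517
top (array([ 0.4384, -0.0618,  1.0254]), array([ 0.1548,  0.0145, -0.9878]))
nest 0.89 [219.8 160.6] [0.668  0.0303 0.    ]
nest 0.61 [341.8 197.6] [ 0.5852 -0.2278  0.    ]
post 0.52 [243.  210.7] [ 0.5595 -0.019   0.    ]
profile_mid 0.76 [224.  226.5] [0.5257 0.0203 0.009 ]
profile_end_a 0.91 [187.4 222.5] [0.5348 0.0967 0.009 ]
profile_end_a 0.71 [255.9 229.2] [ 0.5195 -0.046   0.009 ]
weight 0.61 [289.1 185.6] [ 0.6121 -0.1171  0.    ]
gauge 0.82 [155.1 221.2] [0.539  0.1665 0.    ]
usb 0.47 [284.3 232.6] [ 0.5125 -0.1052  0.    ]
tally 0.86 [152.1 174.2] [0.6399 0.1754 0.    ]
scene (array([ 0.3482, -0.5655,  0.671 ]), array([ 0.317 ,  0.6186, -0.7192]))
nest 0.97 [290.  288.4] [ 0.5856 -0.2304  0.    ]
nest 0.57 [264.8 183.1] [0.674  0.0268 0.    ]
post 0.47 [230.8 215.2] [ 0.5668 -0.0227 -0.    ]
profile_mid 0.83 [202.3 204.7] [0.5239 0.0246 0.009 ]
profile_end_a 0.8 [214.  224.9] [ 0.5231 -0.0372  0.009 ]
profile_end_a 0.61 [192.4 181.2] [0.532  0.0999 0.009 ]
weight 0.72 [274.8 235.4] [ 0.621  -0.1122  0.    ]
weight 0.48 [263.5 180.7] [0.6751 0.0348 0.    ]
gauge 0.72 [188.4 163.4] [0.5485 0.1685 0.    ]
usb 0.75 [226.2 257.9] [ 0.5128 -0.1157  0.    ]
tally 0.78 [221.2 149.9] [0.6359 0.1761 0.    ]
```

```bash
python3 - <<'E'
import cv2
a=cv2.imread("pics/top0.png")[130:270,120:370]
cv2.imwrite("pics/top0c.png",cv2.resize(a,None,fx=3.2,fy=3.2,interpolation=cv2.INTER_CUBIC))
b=cv2.imread("pics/scene0.png")[110:310,120:380]
cv2.imwrite("pics/scene0c.png",cv2.resize(b,None,fx=3,fy=3,interpolation=cv2.INTER_CUBIC))
E
```

```text
(no output)
```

View pics/top0c.png

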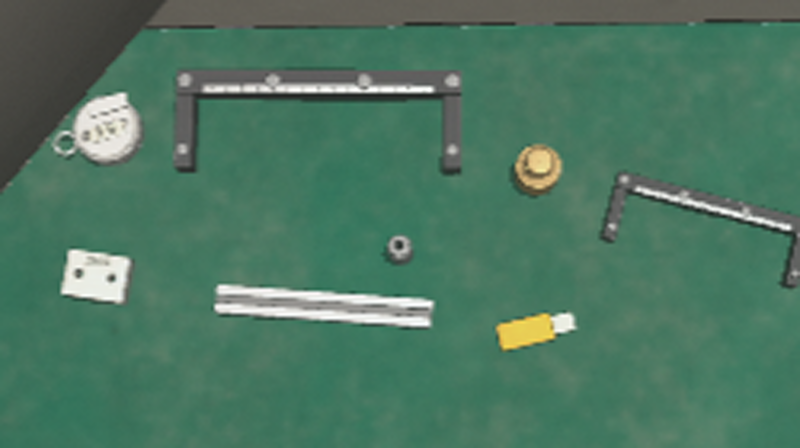

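View pics/scene0c.png

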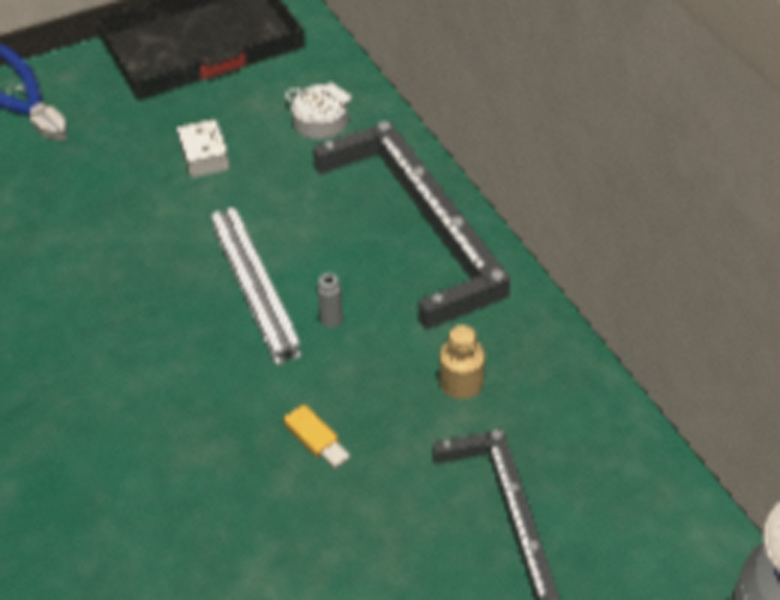

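The top crop shows the U-nest at the top (rail y≈82, cheek ends y≈170). The post is at (399,248), on the nest's right (-y) side, with the bar just below it, its ends at x≈215 and 433. The weight, USB stick, setting block and tally are clear of the path, and the smaller nest on the right is the decoy. Because of the post, end a (left) has to go in first. Next I'll fit the poses.

```bash
cat >> h.py <<'E'
from scipy.optimize import minimize
H=.022
def poly(boxes,pose,h,c):
    x,y,t=pose;R=np.array([[np.cos(t),-np.sin(t)],[np.sin(t),np.cos(t)]])
    m=np.zeros((384*4,512*4),np.uint8)
    for (x0,x1,y0,y1) in boxes:
        P=[np.append(R@np.array(q)+[x,y],z) for q in [(x0,y0),(x0,y1),(x1,y0),(x1,y1)] for z in (0,h)]
        p=np.array([proj(c,k) for k in P])*4+1.5
        cv2.fillConvexPoly(m,cv2.convexHull(np.round(p*16).astype(np.int32)),255,shift=4)
    return cv2.resize(m,(512,384),interpolation=cv2.INTER_AREA)/255.
NB=[(0,.016,-.094,.094),(-.05,0,.082,.094),(-.05,0,-.094,-.082)];BB=[(-.009,.009,-.07,.07)]
def fit(views,boxes,h,p0):
    f=lambda p:sum(np.abs(poly(boxes,p,h,c)-m).sum() for c,m in views)
    for s in (.01,.003):
        p0=np.array(p0);S=np.vstack([p0,p0+[s,0,0],p0+[0,s,0],p0+[0,0,s*8]])
        r=minimize(f,p0,method="Nelder-Mead",options=dict(initial_simplex=S,xatol=1e-4,fatol=.1));p0=r.x
    return r.x,r.fun/sum(m.sum() for c,m in views)
def seg(cam,label,near):
    c=arm.camera(cam);L=arm.cut_out(cam,label)
    if not L: return c,None
    q=proj(c,near);d=min(L,key=lambda d:np.hypot(*(np.array(d["xy"])-q)))
    return c,d["mask"].astype(float)
def bar(p0,cams=("top","scene")):
    out=[]
    for cam in cams:
        c,m=seg(cam,"profile_mid",[p0[0],p0[1],.009])
        if m is not None: out.append(fit([(c,m)],BB,.018,p0)); print(cam,np.round(out[-1][0],4),round(out[-1][1],2))
    return out
def innest(N,p):
    t=N[2];R=np.array([[np.cos(t),np.sin(t)],[-np.sin(t),np.cos(t)]]);q=R@(np.array(p[:2])-N[:2]);a=p[2]-t
    u=np.array([-np.sin(a),np.cos(a)])*.07
    return np.round(1e3*np.array([q,q+u,q-u]),1).tolist(),round(np.degrees(a),1)
def world(N,q):
    t=N[2];return N[:2]+np.array([[np.cos(t),-np.sin(t)],[np.sin(t),np.cos(t)]])@(np.array(q)/1e3)
E
python3 - <<'E'
from h import *
for cam in ("top","scene"):
    c,m=seg(cam,"nest",[.67,.03,0]);N,e=fit([(c,m)],NB,H,[.667,.03,0]);print(cam,"nest",np.round(N,4),round(e,2))
    for d in arm.cut_out(cam,"post")[:2]: print("post",d["conf"],d["xy"],at(c,d["xy"],.021),"pred",world(N,[-103,-55]))
    for p,r in [("profile",bar([.525,.023,.09],(cam,)))]: print(innest(N,r[0][0]))
E
```

```text
top nest [ 0.6672  0.0307 -0.0117] 0.1
post 0.38 [241.1, 206.6] [ 0.56554718 -0.01599413  0.021     ] pred [ 0.56358227 -0.02306716]
top [ 0.5278  0.027  -0.0851] 0.08
([[-139.3, -5.4], [-134.2, 64.4], [-144.5, -75.2]], np.float64(-4.2))
scene nest [ 0.6666  0.0273 -0.0173] 0.17
post 0.68 [231.4, 209.9] [ 0.56719749 -0.02737695  0.021     ] pred [ 0.56266952 -0.02586116]
scene [ 0.5276  0.0236 -0.0791] 0.08
([[-138.9, -6.2], [-134.6, 63.7], [-143.2, -76.1]], np.float64(-3.5))
```

```bash
python3 - <<'E'
from h import *
from scipy.spatial.transform import Rotation as Ro
s=arm.observe();R=Ro.from_quat(s["eef_rot"]).as_matrix();print(R.round(4),s["tool_pos"],s["time_s"])
N=np.array([.667,.029,-.014])
for q in [(-180,50),(-100,50)]: print(world(N,q))
E
```

```text
[[ 0.      0.4366 -0.8997]
 [ 0.     -0.8997 -0.4366]
 [-1.     -0.     -0.    ]] [ 0.22920081 -0.47233633  0.40468993] 1.4
[0.48771762 0.08151502]
[0.56770978 0.08039505]
```

Call:
move_arm(
  deltas=[
    [-1, 0.03, 0, 0, 0.1506],
    [-1, 0.03, 0, 0, 0.1506],
    [-1, 0.03, 0, 0, 0.1506],
    [-1, 0, -0.046, -0.02, 0],
    [-1, 0, -0.046, -0.02, 0],
    [-1, 0, -0.046, -0.02, 0],
    [-1, 0, -0.046, -0.02, 0],
    [-1, 0, -0.046, -0.02, 0],
    [-1, 0, -0.046, -0.02, 0],
    [-1, 0, -0.046, -0.02, 0],
  ],
)

```text
time_s: 2.65
tool_pos: [0.3696, -0.1489, 0.3149]
eef_rot: [0.707, -0.0, -0.707, 0.0]
contact_force: [0.8, -0.8, 0.0]
opening: 0.0003
```

Call:
move_arm(
  deltas=[
    [-1, 0, -0.046, -0.02, 0],
    [-1, 0, -0.046, -0.02, 0],
    [-1, 0, -0.046, -0.02, 0],
    [-1, 0, -0.046, -0.02, 0],
    [-1, 0, -0.046, -0.02, 0],
    [-1, 0, 0, 0, 0],
  ],
)

```text
time_s: 3.4
tool_pos: [0.4696, 0.082, 0.3146]
eef_rot: [0.707, 0.002, -0.707, 0.001]
contact_force: [-0.3, -0.3, -0.2]
opening: -0.0004
```

Call:
move_arm(
  deltas=[
    [-1, 0.05, 0, 0, 0],
    [-1, 0.05, 0, 0, 0],
    [-1, 0.0365, 0, 0, 0],
    [-1, 0, 0, -0.018, 0],
    [-1, 0, 0, -0.018, 0],
    [-1, 0, 0, -0.008, 0],
    [-1, 0, 0, -0.008, 0],
    [-1, 0, 0, -0.008, 0],
    [-1, 0, 0, -0.008, 0],
    [-1, 0, 0, -0.008, 0],
  ],
)

```text
time_s: 4.65
tool_pos: [0.5456, 0.0797, 0.1782]
eef_rot: [-0.707, -0.0, 0.707, -0.0]
contact_force: [-0.1, 0.1, -0.0]
opening: 0.0002
```

```bash
cat > look.py <<'E'
from h import *
import sys
N=dict(top=np.array([.6672,.0307,-.0117]),scene=np.array([.6666,.0273,-.0173]))
p=np.array(eval(sys.argv[1]))
for cam in ("top","scene"):
    r=bar(p,(cam,))
    if r: print(innest(N[cam],r[0][0]))
    if len(sys.argv)>2: save(arm.camera(cam),sys.argv[2]+cam+".png")
s=arm.observe();print(s["time_s"],s["tool_pos"],s["contact_force"])
E
python3 look.py [.54,.027,-.4]
```

```text
top [ 0.5437  0.0256 -0.4588] 1.11
([[-123.4, -6.6], [-93.2, 56.6], [-153.7, -69.7]], np.float64(-25.6))
scene [ 0.5458  0.0278 -0.4491] 0.11
([[-120.8, -1.6], [-91.5, 62.0], [-150.1, -65.2]], np.float64(-24.7))
4.85 [0.5451811  0.0797058  0.17809025] [-0.64346968  0.24781651  0.8743371 ]
```

Call:
move_arm(
  deltas=[
    [-1, 0, 0.001, -0.007, 0],
    [-1, 0, 0.001, -0.007, 0],
    [-1, 0, 0.001, -0.007, 0],
    [-1, 0, 0.001, -0.007, 0],
    [-1, 0, 0, 0, 0],
  ],
)

```text
time_s: 5.48
tool_pos: [0.5736, 0.0756, 0.1781]
eef_rot: [0.707, -0.0, -0.707, -0.0]
contact_force: [-0.4, -0.0, -0.6]
opening: 0.0004
```

```bash
python3 look.py [.553,.027,-.6] p1
```

```text
top [ 0.5598  0.0275 -0.7914] 0.94
([[-107.4, -4.5], [-58.1, 45.3], [-156.6, -54.2]], np.float64(-44.7))
scene [ 0.561   0.027  -0.7637] 0.16
([[-105.6, -2.1], [-58.0, 49.3], [-153.1, -53.5]], np.float64(-42.8))
5.775 [0.57309518 0.07568904 0.17824335] [-0.3844136   0.42988276 -0.05892749]
```

Call:
move_arm(
  deltas=[
    [-1, 0, 0, 0.012, 0],
    [-1, -0.045, 0, 0, 0],
    [-1, -0.03, 0, 0, 0],
    [-1, 0, 0.039, 0.023, 0],
    [-1, 0, 0.039, 0.023, 0],
    [-1, 0, 0.039, 0.023, 0],
    [-1, 0, 0, 0, -0.154],
    [-1, 0, 0, 0, -0.154],
    [-1, 0, 0, 0, -0.154],
    [-1, 0, 0, 0, -0.154],
  ],
)

```text
time_s: 7.02
tool_pos: [0.4921, -0.0413, 0.2533]
eef_rot: [0.673, 0.216, -0.673, 0.216]
contact_force: [-0.6, 0.2, -0.5]
opening: -0.0003
```

Call:
move_arm(
  deltas=[
    [-1, 0.0, 0, 0, -0.154],
    [-1, 0.045, 0, 0, 0],
    [-1, 0.03, 0, 0, 0],
  ],
)

```text
time_s: 7.4
tool_pos: [0.4918, -0.0412, 0.177]
eef_rot: [-0.655, -0.266, 0.656, -0.265]
contact_force: [-0.0, -0.2, -0.2]
opening: 0.0
```

```bash
python3 look.py [.561,.027,-.77]; python3 -c "
from h import *
s=arm.observe();print(s['tool_pos'],s['eef_rot'],s['q'])
for cam in ('top','scene'):
  c=arm.camera(cam)
  for l in ('profile_end_a',):
    for d in arm.mark_of(cam,l)[:3]: print(cam,d['conf'],at(c,d['xy'],.009))
"
```

```text
top [ 0.5634  0.0332 -0.7837] 1.87
([[-103.8, 1.3], [-55.0, 51.5], [-152.7, -48.8]], np.float64(-44.2))
scene [ 0.5756  0.0394 -0.7056] 1.0
([[-91.2, 10.6], [-46.7, 64.6], [-135.7, -43.5]], np.float64(-39.4))
7.6 [ 0.49238059 -0.04138477  0.17878339] [-0.05407886 -0.0887017  -0.35735709]
[ 0.49238059 -0.04138477  0.17878339] [ 0.65537804  0.2655446  -0.65530394  0.26559825] [-3.21453748e-01  5.57472249e-01  1.81631968e+00  1.48516880e-05
  7.67671753e-01  4.79298277e-01]
top 0.64 [0.60749248 0.07913015 0.009     ]
top 0.26 [ 0.6096935  -0.11783065  0.009     ]
scene 0.67 [ 0.51629728 -0.01257684  0.009     ]
scene 0.51 [0.61002827 0.08091644 0.009     ]
```

Call:
move_arm(
  deltas=[
    [-1, 0, 0, -0.008, 0],
    [-1, 0, 0, -0.008, 0],
    [-1, 0, 0, -0.007, 0],
    [-1, 0, 0, -0.007, 0],
    [-1, 0, 0, -0.007, 0],
    [-1, 0, 0, -0.007, 0],
    [-1, 0, 0, -0.007, 0],
    [-1, 0, 0, 0, 0],
  ],
)

```text
time_s: 8.8
tool_pos: [0.5291, -0.0054, 0.1781]
eef_rot: [0.655, 0.266, -0.655, 0.266]
contact_force: [-1.0, -0.6, -0.4]
opening: -0.0004
```

```bash
python3 look.py [.59,.053,-.77] p2; python3 -c "
from h import *
a=cv2.imread('pics/p2scene.png')[90:270,120:340];b=cv2.imread('pics/p2top.png')[120:270,130:330]
f=lambda i:cv2.resize(i,(400,int(400*i.shape[0]/i.shape[1])),interpolation=cv2.INTER_CUBIC)
a,b=f(a),f(b);h=max(len(a),len(b));cv2.imwrite('pics/p2c.png',np.hstack([cv2.copyMakeBorder(i,0,h-len(i),0,0,cv2.BORDER_CONSTANT) for i in (a,b)]))
"
```

```text
scene [ 0.5981  0.0548 -0.6998] 1.8
([[-68.9, 26.3], [-24.8, 80.7], [-113.1, -28.0]], np.float64(-39.1))
9.1 [ 0.52874361 -0.00594836  0.17819273] [ 0.1794536  -0.3478162  -0.07285675]
```

View pics/p2c.png

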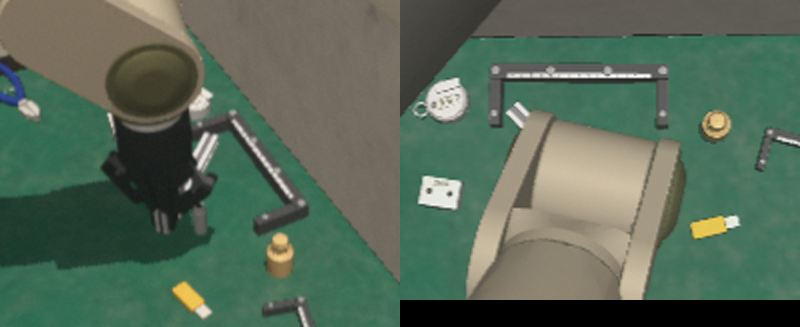

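Call:
move_arm(
  deltas=[
    [-1, 0, 0, 0.012, 0],
    [-1, -0.045, 0, 0, 0],
    [-1, -0.045, 0, 0, 0],
    [-1, 0, -0.045, -0.031, 0],
    [-1, 0, -0.045, -0.031, 0],
    [-1, 0, -0.045, -0.031, 0],
    [-1, -0.03, -0.045, 0.03, 0],
    [-1, -0.03, -0.045, 0.03, 0],
    [-1, 0, 0, 0, 0],
  ],
)

```text
time_s: 10.22
tool_pos: [0.3848, 0.1706, 0.3299]
eef_rot: [0.656, 0.266, -0.654, 0.266]
contact_force: [0.3, 0.5, -0.7]
opening: 0.0
```

```bash
python3 look.py [.585,.053,-.77] p3
```

```text
top [ 0.5882  0.0531 -0.8082] 0.14
([[-79.3, 21.4], [-29.2, 70.4], [-129.3, -27.5]], np.float64(-45.6))
scene [ 0.5869  0.0493 -0.7952] 0.07
([[-80.1, 20.6], [-31.0, 70.5], [-129.2, -29.3]], np.float64(-44.6))
10.525 [0.38792076 0.16987637 0.32747269] [ 0.02802992  0.53165242 -0.59385164]
```

Call:
move_arm(
  deltas=[
    [-1, 0.02, 0.0462, -0.015, 0],
    [-1, 0.02, 0.0462, -0.015, 0],
    [-1, 0.02, 0.0462, -0.015, 0],
    [-1, 0.02, 0.0462, -0.015, 0],
    [-1, 0.035, 0, 0, 0],
    [-1, 0.035, 0, 0, 0],
    [-1, 0, 0.008, 0, 0],
    [-1, 0, 0.007, 0, 0],
    [-1, 0, 0.007, 0, 0],
    [-1, 0, 0.007, 0, 0],
  ],
)

```text
time_s: 11.78
tool_pos: [0.5795, 0.0582, 0.1783]
eef_rot: [-0.655, -0.266, 0.655, -0.265]
contact_force: [0.0, 0.6, 0.6]
opening: 0.0004
```

```bash
python3 look.py [.596,.042,-.8]
```

```text
top [ 0.5955  0.0456 -0.7936] 3.0
([[-71.9, 14.1], [-22.5, 63.8], [-121.2, -35.6]], np.float64(-44.8))
scene [ 0.5968  0.041  -0.7885] 0.43
([[-70.0, 12.5], [-21.2, 62.7], [-118.8, -37.7]], np.float64(-44.2))
11.975 [0.57918181 0.05852868 0.17822658] [ 0.56753477 -0.13458856 -1.01565138]
```

Call:
move_arm(
  deltas=[
    [-1, 0, -0.012, 0, 0],
    [-1, -0.04, 0, 0, 0],
    [-1, -0.04, 0, 0, 0],
    [-1, 0, 0.0165, 0.0488, 0],
    [-1, 0, 0.0165, 0.0488, 0],
    [-1, 0, 0, 0, 0.1745],
    [-1, 0, 0, 0, 0.1745],
    [-1, 0, 0, 0, 0.1745],
    [-1, 0, 0, 0, 0.1745],
    [-1, 0, 0, 0, 0.1745],
  ],
)

```text
time_s: 13.22
tool_pos: [0.5232, -0.0236, 0.2582]
eef_rot: [-0.706, 0.038, 0.706, 0.038]
contact_force: [0.6, 0.1, 0.0]
opening: 0.0001
```

Call:
move_arm(
  deltas=[
    [-1, 0, 0, 0, 0.1745],
    [-1, 0, 0, 0, 0.1745],
    [-1, 0, 0, 0, 0.1745],
    [-1, 0, 0, 0, 0.1745],
    [-1, 0.04, 0, 0, 0],
    [-1, 0.04, 0, 0, 0],
    [-1, 0, 0, 0, 0],
  ],
)

```text
time_s: 14.1
tool_pos: [0.523, -0.0237, 0.1769]
eef_rot: [-0.65, 0.276, 0.653, 0.275]
contact_force: [0.5, -0.2, 0.5]
opening: -0.0002
```

```bash
python3 - <<'E'
from h import *
from scipy.spatial.transform import Rotation as Ro
s=arm.observe();print(Ro.from_quat(s["eef_rot"]).as_matrix().round(3),s["tool_pos"],s["q"],s["contact_force"])
for cam in ("top","scene"):
    c=arm.camera(cam);save(c,"p4"+cam+".png")
    for d in arm.mark_of(cam,"profile_end_a")[:3]: print(cam,d["conf"],at(c,d["xy"],.009))
E
```

```text
[[-0.003 -0.717 -0.697]
 [ 0.001 -0.697  0.717]
 [-1.     0.002  0.003]] [ 0.52298707 -0.02373556  0.17686894] [-2.69379129e-01  6.07294975e-01  1.72671892e+00  7.67428582e-05
  8.11185577e-01  2.10141202e+00] [ 0.54219233 -0.16018982  0.46367457]
top 0.71 [0.63964333 0.09393592 0.009     ]
scene 0.92 [0.55174754 0.00160077 0.009     ]
scene 0.61 [0.64727698 0.0957112  0.009     ]
```

Call:
move_arm(
  deltas=[
    [-1, 0, -0.006, 0, 0],
    [-1, 0, -0.006, 0, 0],
    [-1, 0, -0.006, 0, 0],
    [-1, 0, -0.005, 0, 0],
    [-1, 0, -0.005, 0, 0],
    [-1, 0, -0.004, 0, 0],
    [-1, 0, 0, 0, 0],
  ],
)

```text
time_s: 15.18
tool_pos: [0.5468, -0.0019, 0.1781]
eef_rot: [0.651, -0.275, -0.651, -0.276]
contact_force: [0.6, -0.9, -0.1]
opening: 0.0
```

Call:
move_arm(
  deltas=[
    [-1, 0, 0.014, 0, 0],
    [-1, -0.04, 0, 0, 0],
    [-1, -0.04, 0, 0, 0],
    [-1, 0, 0, 0.05, -0.1745],
    [-1, 0, 0, 0.05, -0.1745],
    [-1, 0, 0.04, 0.04, -0.1745],
    [-1, 0, 0.04, 0, -0.102],
    [-1, 0, 0, 0, 0],
  ],
)

```text
time_s: 16.18
tool_pos: [0.3958, -0.0053, 0.2584]
eef_rot: [0.704, -0.063, -0.704, -0.063]
contact_force: [0.3, -1.0, -0.1]
opening: -0.0003
```

```bash
python3 look.py [.606,.055,-.8] p5;  python3 -c "
from h import *
a=cv2.imread('pics/p5scene.png')[90:270,120:340];b=cv2.imread('pics/p5top.png')[120:270,130:330]
f=lambda i:cv2.resize(i,(400,int(400*i.shape[0]/i.shape[1])),interpolation=cv2.INTER_CUBIC)
a,b=f(a),f(b);h=max(len(a),len(b));cv2.imwrite('pics/p5c.png',np.hstack([cv2.copyMakeBorder(i,0,h-len(i),0,0,cv2.BORDER_CONSTANT) for i in (a,b)]))
"
```

```text
top [ 0.6094  0.0564 -0.8056] 0.09
([[-58.1, 25.0], [-8.2, 74.1], [-108.0, -24.1]], np.float64(-45.5))
scene [ 0.6093  0.0535 -0.7827] 0.18
([[-57.7, 25.2], [-9.2, 75.7], [-106.2, -25.2]], np.float64(-43.9))
16.475 [ 0.39701229 -0.00326951  0.25808298] [0.13069143 0.34212853 0.55723109]
```

View pics/p5c.png

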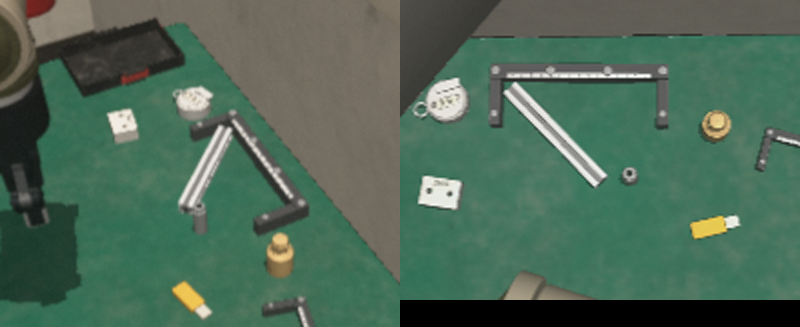

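Call:
move_arm(
  deltas=[
    [-1, 0, 0, 0, -0.175],
    [-1, 0, -0.019, -0.0527, 0],
    [-1, 0, -0.019, -0.0527, 0],
    [-1, 0, -0.019, -0.0527, 0],
    [-1, 0.04, 0, 0, 0],
    [-1, 0.04, 0, 0, 0],
    [-1, 0, 0.0025, -0.011, 0],
    [-1, 0, 0.0063, -0.0067, 0],
    [-1, 0, 0.0063, -0.0067, 0],
    [-1, 0, 0.0063, -0.0067, 0],
  ],
)

```text
time_s: 17.73
tool_pos: [0.5865, 0.0314, 0.1784]
eef_rot: [0.707, -0.0, -0.707, -0.0]
contact_force: [-0.6, 0.2, -0.5]
opening: -0.0002
```

```bash
python3 look.py [.619,.045,-.55]
```

```text
scene [ 0.6216  0.0446 -0.5201] 0.67
([[-45.3, 16.5], [-11.6, 77.9], [-79.1, -44.8]], np.float64(-28.8))
17.925 [0.5860964  0.03173198 0.17823329] [-1.50214967 -0.3839497  -0.29614212]
```

Swinging as planned: end b is past the post, at 29°. Next I continue the arc.

Call:
move_arm(
  deltas=[
    [-1, 0, 0.0033, -0.0063, 0],
    [-1, 0, 0.0033, -0.0063, 0],
    [-1, 0, 0.0033, -0.0063, 0],
    [-1, 0, 0.0033, -0.0063, 0],
    [-1, 0, 0.0017, -0.006, 0],
    [-1, 0, 0.0017, -0.006, 0],
    [-1, 0, 0.0017, -0.006, 0],
    [-1, 0, 0, 0, 0],
  ],
)

```text
time_s: 18.92
tool_pos: [0.6296, 0.0135, 0.1782]
eef_rot: [0.707, -0.0, -0.707, -0.0]
contact_force: [-0.5, -0.6, -0.2]
opening: 0.0003
```

```bash
python3 look.py [.65,.035,-.1]
```

```text
scene [ 0.6591  0.0319 -0.1928] 1.54
([[-7.6, 4.5], [4.7, 73.4], [-19.8, -64.5]], np.float64(-10.1))
19.125 [0.62919914 0.01366192 0.17819256] [-0.39546872 -0.29659587  0.39877549]
```

Call:
move_arm(
  deltas=[
    [-1, 0, 0, -0.0025, 0],
    [-1, 0, 0, -0.0025, 0],
    [-1, 0, 0, -0.0025, 0],
    [-1, 0, 0, -0.001, 0],
    [-1, 0, 0, 0, 0],
  ],
)

```text
time_s: 19.75
tool_pos: [0.6378, 0.0137, 0.1782]
eef_rot: [-0.707, -0.0, 0.707, 0.0]
contact_force: [-2.0, 0.5, 0.6]
opening: 0.0002
```

Call:
move_arm(
  deltas=[
    [-1, 0, 0, -0.001, 0],
    [-1, 0, 0, 0, 0],
  ],
)

```text
time_s: 20.0
tool_pos: [0.6384, 0.0137, 0.1781]
eef_rot: [-0.706, -0.0, 0.708, 0.0]
contact_force: [-7.1, 1.1, 4.4]
opening: -0.0004
```

Call:
move_arm(
  deltas=[
    [-1, 0, 0, -0.001, 0],
    [-1, 0, 0, 0, 0],
  ],
)

```text
time_s: 20.25
tool_pos: [0.6389, 0.0137, 0.1781]
eef_rot: [-0.705, -0.0, 0.709, 0.0]
contact_force: [-13.3, 0.2, 7.9]
opening: -0.0001
```

Call:
move_arm(
  deltas=[
    [-1, 0, 0, 0.012, 0],
    [-1, 0, 0, 0.012, 0],
    [-1, -0.045, 0, 0, 0],
    [-1, -0.045, 0, 0, 0],
    [-1, 0, 0, 0.06, 0],
    [-1, 0, 0, 0.06, 0],
    [-1, 0, 0, 0.06, 0],
    [-1, 0, 0, 0.06, 0],
    [-1, 0, 0, 0, 0],
  ],
)

```text
time_s: 21.38
tool_pos: [0.3728, 0.0141, 0.2679]
eef_rot: [-0.706, 0.0, 0.708, 0.0]
contact_force: [0.9, -0.4, 0.1]
opening: -0.0003
```

```bash
python3 look.py [.657,.035,-.02] p6;  python3 -c "
from h import *
a=cv2.imread('pics/p6scene.png')[130:240,190:320];b=cv2.imread('pics/p6top.png')[130:250,120:310]
f=lambda i:cv2.resize(i,(400,int(400*i.shape[0]/i.shape[1])),interpolation=cv2.INTER_CUBIC)
a,b=f(a),f(b);h=max(len(a),len(b));cv2.imwrite('pics/p6c.png',np.hstack([cv2.copyMakeBorder(i,0,h-len(i),0,0,cv2.BORDER_CONSTANT) for i in (a,b)]))
"
```

```text
top [ 0.6582  0.0369 -0.0235] 0.14
([[-9.1, 6.1], [-8.2, 76.0], [-9.9, -63.9]], np.float64(-0.7))
scene [ 0.6581  0.0339 -0.023 ] 0.14
([[-8.6, 6.5], [-8.2, 76.5], [-9.0, -63.5]], np.float64(-0.3))
21.675 [0.37675535 0.01339152 0.26828554] [-0.32939714  0.50409103  0.33575234]
```

View pics/p6c.png

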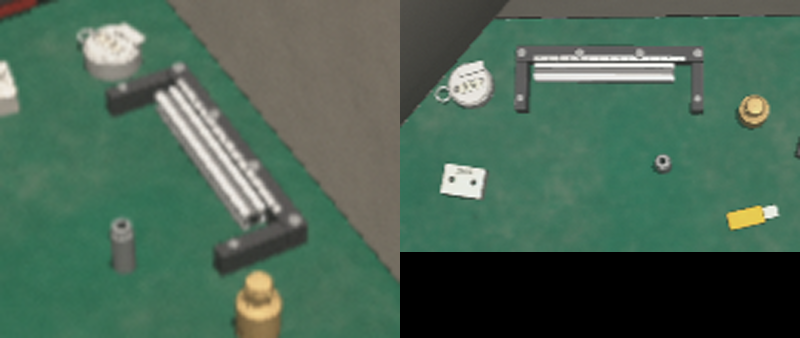

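The bar lies flush against the rail (scene crop: from (160,95) to (250,220)). It sits between the cheeks, and the bystanders are where they started, so I'll hand in.

```bash
python3 -c "
from workcell import arm
print(arm.job_done(), arm.observe()['time_s'])"
```

```text
the job is handed in; nothing more can be done
the job is handed in; nothing more can be done
```

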